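# Show how the brace hinge is fitted

## Task

Show the apprentice how the hinge is fitted: with the fingertips pointing down about 2 to 3 cm above it, point first at the round pivot of the bent (L-shaped) hinge for two seconds, then at the largest hole in the brace shell for two seconds, and last at the square hole of the riveting anvil, where you finish, still pointing. Touch and move nothing. Stay well above the other hinges, the shell's other holes and the anvil with two round holes, so that the apprentice is not misled.

Things in the scene. Friction and masses are not known exactly. Their poses are not given: they have to be found in the camera images.
- shell: brace shell: arched half shell of lilac plastic, 200 mm long (its x), 104 mm wide (its y), open side down, fixed to the bench; flat crown 46 mm wide, 70 mm above the bench, with three round holes in a row along it; origin on the bench under its centre, z up
- large_hole (a point): centre of the mouth of the shell's largest hole (28 mm across), 60 mm from the shell's middle along its +x, 70 mm above the bench
- middle_hole (a point): centre of the mouth of the shell's middle hole (18 mm across), near the middle of the crown, 70 mm above the bench
- small_hole (a point): centre of the mouth of the shell's smallest hole (11 mm across), near the shell's -x end, 70 mm above the bench
- bent_hinge: loose ankle hinge lying flat on the mat: flat bare-steel arms 16 mm wide and 4 mm thick on a round black pivot 30 mm across and 10 mm high; origin under the pivot's centre, z up; the bent one: its two 55 mm arms leave the pivot at right angles, along +x and +y (an L)
- bent_pivot (a point): centre of the top of the bent hinge's pivot, 10 mm above the bench
- long_hinge: loose ankle hinge lying flat on the mat: flat bare-steel arms 16 mm wide and 4 mm thick on a round black pivot 30 mm across and 10 mm high; origin under the pivot's centre, z up; the long straight one: 55 mm arms along +x and -x, 110 mm over all
- long_pivot (a point): centre of the top of the long straight hinge's pivot, 10 mm above the bench
- short_hinge: loose ankle hinge lying flat on the mat: flat bare-steel arms 16 mm wide and 4 mm thick on a round black pivot 30 mm across and 10 mm high; origin under the pivot's centre, z up; the short straight one: 34 mm arms along +x and -x, 68 mm over all
- short_pivot (a point): centre of the top of the short straight hinge's pivot, 10 mm above the bench
- square_anvil: riveting anvil: dark steel block 90 (x) x 70 (y) x 30 mm high, fixed, with a square hole 32 mm wide; origin under its centre, z up
- square_hole (a point): centre of the mouth of the anvil's square hole, 14 mm from the block's centre along its +x, 30 mm above the bench
- round_anvil: the other riveting anvil: a block of the same size, but with two round holes of 18 mm, 22 mm either side of its centre along its x; fixed; origin under its centre
- round_top (a point): centre of the top of the anvil with round holes, 30 mm above the bench
- jar: loose closed jar, 54 mm across, 65 mm high, among the work; origin under its centre
- rivet_cup: loose grey plastic cup, 60 mm across, 45 mm high, nearest the robot; origin under its centre
- tape_roll: loose roll of black tape, 72 mm across, 22 mm high, lying flat at the right; origin under its centre
- mat_centre (a point): centre of the green cutting mat, 1 mm thick, 480 x 940 mm, that lies on the bench under all the work; its height is that of the bench top, 0. Apart from the things listed here, a tin, a can, a bottle (up to 155 mm high) and small things stand along the far edge of the bench, 0.75 m and more ahead of the robot, and equipment up to 210 mm high at the left and right edges
Things that resemble listed ones, but are neither listed nor needed, are in the scene too. Leave any green or orange look-alike of the long_hinge alone.

How it is judged:
On the way, in this order (a step that is already met when the one before it is completed fails the run):
1. the fingertips dwell just above the pivot of the bent hinge (horizontal distance between the grasp point and bent_pivot below 0.018 m and height (world z) of the grasp point between 0.028 and 0.078 m), for 1.5 s.
2. the fingertips dwell just above the largest hole of the shell (horizontal distance between the grasp point and large_hole below 0.018 m and height (world z) of the grasp point between 0.088 and 0.138 m), for 1.5 s.
At the end, for the whole second after the job is handed in: the grasp point stands within 18 mm, sideways, of the centre of the anvil's square hole and 18 to 68 mm above its mouth (fingertips from just clear of it to about 49 mm above), and every listed loose thing is at rest within 8 mm of where it started (horizontal distance between the grasp point and square_hole below 0.018 m and height (world z) of the grasp point between 0.048 and 0.098 m and distance of each of bent_hinge, long_hinge, short_hinge, jar, rivet_cup, tape_roll from where it was at the start of the episode below 0.008 m and linear speed of each of bent_hinge, long_hinge, short_hinge, jar, rivet_cup, tape_roll below 0.02 m/s); the robot touches nothing.
It fails at once if the robot touches something (over 0.3 N) (contact force between any of the fingers, the arm and anything else above 0.3 N).
It fails at once if a listed loose thing is moved or lifted by more than 10 mm (distance of any of bent_hinge, long_hinge, short_hinge, jar, rivet_cup, tape_roll from where it was at the start of the episode above 0.01 m).
It fails at once if the fingertips point at a wrong hinge, hole or anvil (grasp point within 15 mm sideways of its centre and under 60 mm above it) ((horizontal distance between the grasp point and long_pivot below 0.015 m and height (world z) of the grasp point between 0.01 and 0.07 m) or (horizontal distance between the grasp point and short_pivot below 0.015 m and height (world z) of the grasp point between 0.01 and 0.07 m) or (horizontal distance between the grasp point and middle_hole below 0.015 m and height (world z) of the grasp point between 0.07 and 0.13 m) or (horizontal distance between the grasp point and small_hole below 0.015 m and height (world z) of the grasp point between 0.07 and 0.13 m) or (horizontal distance between the grasp point and round_top below 0.015 m and height (world z) of the grasp point between 0.03 and 0.09 m)).
It also fails if it takes over 51 s, if anything falls off the work surface, if the arm or the gripper's body presses on something with over 40 N, if the wrist force passes 120 N, or if a joint passes its speed limit or range.

## Robot

A 7-joint arm with a two-finger parallel gripper is mounted at the origin on the work surface. World frame = base frame: x ahead of the robot, y to its left, z up, the work surface at z = 0. Lengths are in m, angles in rad, forces in N, time in s.
With the tool pointing down it reaches from about 0.4 to 0.85 m from the base axis. Payload 10.4 kg.
Tool frame: the origin (TCP) lies on the mounting face of the last link; the fingertips stand arm.tcp_to_tips ahead of it and the grasp point (between the pads) lies 164 mm ahead of it (arm.tcp_to_tips is the distance from the TCP to the fingertips, in m); z points along the fingers, y is the line along which they close (so a half turn about z gives the same grasp; the last joint's range is limited). The gripper opens to 87 mm and grips with 3 to 60 N. Pads are 19 mm wide; open, the fingers measure 117 mm over their backs; the gripper's body (75 mm by 190 mm) begins 51 mm behind the grasp point.
Start: joints at [-1.221, 0.332, -0.065, 1.46, 0.022, 1.35, -0.088], TCP at [0.228, 0.582, 0.405] pointing down, gripper open.
Joint ranges: [-2.6, 2.6], [-0.5, 2.12], [-1.47, 1.34], [0.16, 2.42], [-1.27, 4.41], [0.06, 2.06], [-2.6, 2.6]. Speed limits (rad/s): [2.22, 2.22, 2.79, 2.79, 3.14, 3.14, 3.14].

## Interface

Orientations are given as a unit quaternion [w, x, y, z].
In Python, from rig import arm gives the robot as it stands. The module is installed in compiled form; this text tells all that it offers.
- The arm moves only by the shell command python3 -m creep 'ROWS' [FORCE]. ROWS is JSON, a list of rows, each a list of 7 numbers: the turn, a rotation vector about the world's x, y, z in rad, then the shift along the world's x, y, z in cm, then the finger opening in cm, from 0 to 8.7. In form: [[rx, ry, rz, x, y, z, grip], ...]. A call has 1 to 20 rows; each row is the pose to reach, as a shift and turn from the pose commanded when the call began; what a row does not reach only later rows make up. A row lasts 1/8 s, in which the tool goes at most 62.5 mm and 10.7 degrees, less where a joint would pass 70% of its speed; a pose out of reach is approached as far as the arm can. A call with a gripper value outside its range is refused whole. The fingers move at their own pace and stop on an object; FORCE is the grip in N (left out, the last holds). Time passes only in rows, so rows that repeat a pose let the fingers close. It gives the time, the measured TCP pose, the force, the opening and the grip force at its end, in the units of the state.
- arm.state(): the state, without advancing time (a new reading comes with each control period).
- arm.get_image(name): name is "scene" or "side" or "wrist"; returns a dict with "color" (400x640x3 uint8, red, green, blue), "fov_y" (degrees; the focal length in pixels is half the picture's height over the tangent of half this angle, whatever the lens; pixels are square), "cx", "cy" (the principal point, pixels), "cam_to_world" (4x4, takes a point from camera to world coordinates); the wrist camera has in their place "hand_eye" (4x4, takes a point from camera to tool coordinates, whose origin is the TCP and whose axes are the flange's). Camera axes: x right, y up, looking along -z (the intrinsics and any distortion apply to the point x, -y, -z); pixel columns grow to the right and rows downward; lengths in m; the calibration is good to about 2 mm. A picture is of the moment at which its call begins: read the wrist's pose just before it. There is no depth.
- arm.finish_job(): hands the job in; it is judged then, once.
The state is a dict: "time": time; "joints": joint angles; "qd": joint speeds; "effort": joint torques, N m; "position": TCP position; "eef_rot": TCP orientation; "force": force on the tool from outside, world axes, zero at the start; "torque": the same for the moment, N m; "finger_gap": finger opening in m; "gripper_force": force on a finger pad.
Only numpy, scipy, OpenCV 4.12 (cv2) and the standard library are available. Lean on these libraries where they do the work, as an engineer would, in place of code of your own. Each camera call takes 0.05 s, during which the arm holds its last target. There are 200 camera calls.

## Working session

There is one attempt and no reset: what is moved stays moved. The work goes in short steps, Python scripts to look and compute and a shell command to move; the robot and the scene stay as the last step left them, time stands still between calls to the robot, and variables do not carry over. Pictures are saved under pics/ and viewed, at most 10 in all, crops included, and the job is handed in when it is done.

```bash
mkdir -p pics; cat > h.py <<'E'
from rig import arm
import numpy as np, cv2
def save(n,f):
    s=arm.state(); d=arm.get_image(n); cv2.imwrite(f,d["color"][:,:,::-1]); 
    d["pos"]=s["position"]; d["rot"]=s["eef_rot"]; np.save(f+".npy",d,allow_pickle=True); return d
def load(f): return np.load(f+".npy",allow_pickle=True).item()
def pt(d,u,v,z):
    f=200/np.tan(np.radians(d["fov_y"])/2)
    r=np.array([(u-d["cx"])/f,-(v-d["cy"])/f,-1])
    if "cam_to_world" in d: M=np.array(d["cam_to_world"])
    else:
        from scipy.spatial.transform import Rotation as R
        q=d["rot"]; T=np.eye(4); T[:3,:3]=R.from_quat([q[1],q[2],q[3],q[0]]).as_matrix(); T[:3,3]=d["pos"]; M=T@np.array(d["hand_eye"])
    o=M[:3,3]; w=M[:3,:3]@r; return o+w*(z-o[2])/w[2]
E
python3 - <<'E'
from h import *
for n in("scene","side","wrist"):
    d=save(n,f"pics/{n}0.png"); print(n,{k:(np.round(v,3).tolist() if k!="color" else v.shape) for k,v in d.items()})
print(arm.state(),arm.tcp_to_tips)
E
```

```text
scene {'color': (400, 640, 3), 'fov_y': 46.167, 'cx': 312.789, 'cy': 194.795, 'cam_to_world': [[-0.597, -0.641, 0.483, 1.095], [0.802, -0.475, 0.362, 0.392], [-0.003, 0.603, 0.797, 1.148], [0.0, 0.0, 0.0, 1.0]], 'pos': [0.228, 0.582, 0.404], 'rot': [-0.0, 0.185, 0.983, -0.001]}
side {'color': (400, 640, 3), 'fov_y': 54.641, 'cx': 320.054, 'cy': 199.454, 'cam_to_world': [[0.839, 0.399, -0.369, -0.007], [-0.543, 0.602, -0.586, -0.801], [-0.012, 0.692, 0.722, 0.964], [0.0, 0.0, 0.0, 1.0]], 'pos': [0.228, 0.582, 0.404], 'rot': [-0.0, 0.185, 0.983, -0.001]}
wrist {'color': (400, 640, 3), 'fov_y': 62.197, 'cx': 314.36, 'cy': 201.761, 'hand_eye': [[0.001, 0.96, 0.28, 0.076], [1.0, -0.001, -0.0, 0.001], [-0.0, 0.28, -0.96, 0.02], [0.0, 0.0, 0.0, 1.0]], 'pos': [0.228, 0.582, 0.404], 'rot': [-0.0, 0.185, 0.983, -0.001]}
{'time': 0.15, 'joints': array([-1.22056986,  0.33273633, -0.06471029,  1.46072731,  0.02158131,
        1.34988255, -0.08851229]), 'qd': array([-4.08226043e-05, -3.41018781e-03,  7.23874442e-04, -2.98189886e-03,
        4.24097157e-05,  1.87544620e-04,  1.60858013e-03]), 'effort': array([ 1.18788932e-03, -6.23629618e+01,  2.51894421e-02, -3.90142965e+01,
       -6.11425890e-02,  3.71735939e-02,  5.69811061e-05]), 'position': array([0.22760793, 0.58198873, 0.40414067]), 'eef_rot': array([-8.71973541e-05,  1.85330625e-01,  9.82676080e-01, -5.22432743e-04]), 'force': array([-0.17189523,  0.82601205, -0.12137005]), 'torque': array([-0.00350393, -0.00904612, -0.04945158]), 'gripper_force': 0.0, 'finger_gap': 0.08730004530920393} 0.1822
```

View pics/scene0.png

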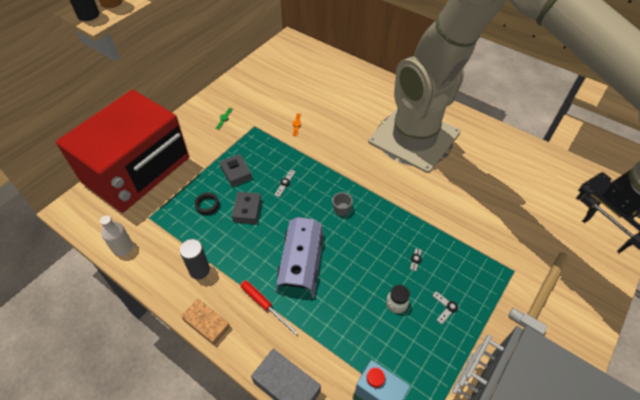

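View pics/side0.png

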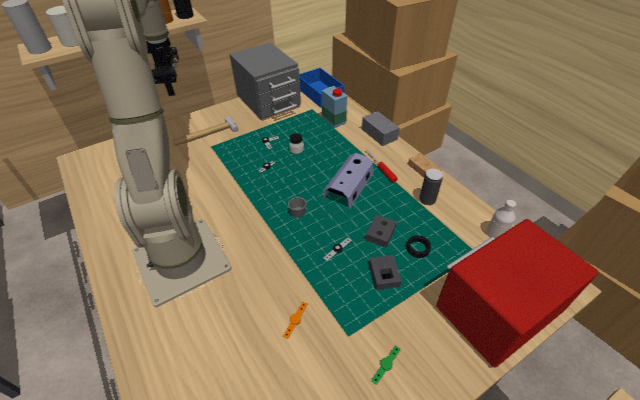

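The scene picture shows the bent hinge pivot at about (452,307), the large hole at (296,269) and the square hole at (235,167). In the side picture they are at about (268,142), (363,157) and (386,271). The jar sits between the bent hinge and the shell.

```bash
python3 - <<'E'
from h import *
a=load("pics/scene0.png");b=load("pics/side0.png")
P=dict(bent=((452,307),(268,142),.01),large=((296,269),(363,157),.07),mid=((300,248),(349,178),.07),small=((303,230),(340,193),.07),sq=((235,167),(386,271),.03),short=((417,259),(267,167),.01),long=((285,182),(338,249),.01),rnd=((246,206),(380,230),.03),jar=((399,295),(296,138),.065),cup=((343,200),(297,203),.045))
for k,(p,q,z) in P.items():
    print(k,pt(a,*p,z).round(3),pt(b,*q,z).round(3))
for k,d,c in (("scene",a,[(452,307),(296,260),(240,185)]),("side",b,[(268,145),(350,175),(384,255)])):
    ims=[cv2.resize(d["color"][y-32:y+32,x-32:x+32],(260,260),interpolation=cv2.INTER_CUBIC) for x,y in c]
    cv2.imwrite(f"pics/{k}c.png",np.hstack(ims)[:,:,::-1])
cv2.imwrite("pics/crop.png",np.vstack([cv2.imread("pics/scenec.png"),cv2.imread("pics/sidec.png")]))
E
```

```text
bent [0.484 0.38  0.01 ] [0.48  0.354 0.01 ]
large [0.661 0.011 0.07 ] [0.692 0.015 0.07 ]
mid [ 0.605 -0.018  0.07 ] [ 0.586 -0.046  0.07 ]
small [ 0.555 -0.046  0.07 ] [ 0.52  -0.087  0.07 ]
sq [ 0.476 -0.376  0.03 ] [ 0.474 -0.382  0.03 ]
short [0.414 0.239 0.01 ] [0.407 0.222 0.01 ]
long [ 0.418 -0.223  0.01 ] [ 0.413 -0.233  0.01 ]
rnd [ 0.568 -0.248  0.03 ] [ 0.554 -0.256  0.03 ]
jar [0.563 0.26  0.065] [0.552 0.25  0.065]
cup [ 0.39  -0.026  0.045] [ 0.391 -0.028  0.045]
```

View pics/crop.png

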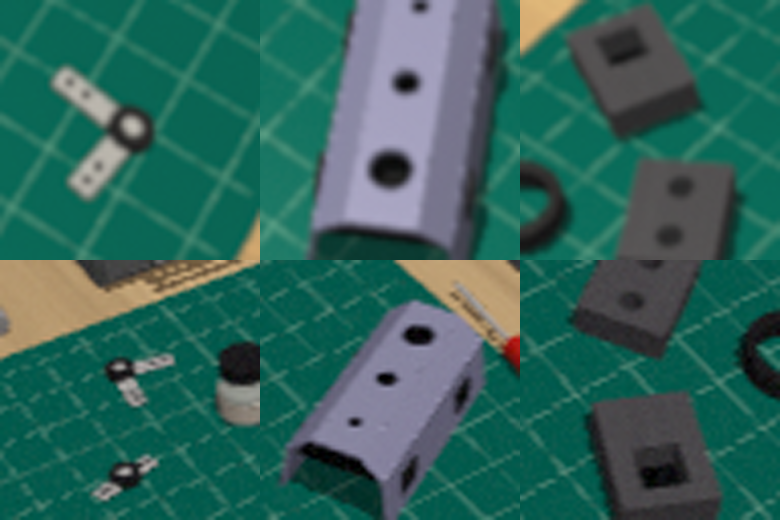

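```bash
python3 -m creep '[[0,0,0,0,0,2,0],[0,0,0,25,-21,0,0],[0,0,0,25,-21,0,0],[0,0,0,25,-21,0,0],[0,0,0,25,-21,0,0],[0,0,0,25,-21,0,0],[0,0,0,25,-21,0,0],[0,0,0,25,-21,0,0],[0,0,0,25,-21,0,0],[0,0,0,25,-21,0,0],[0,0,0,25,-21,0,0]]'
python3 - <<'E'
from h import *
a=load("pics/scene0.png");b=load("pics/side0.png")
P=dict(bent=((452,306.8),(265.5,140),.01),large=((296.2,269.8),(356.9,161.5),.07),sq=((233.1,164),(386.5,273.7),.03))
for k,(p,q,z) in P.items():
    print(k,pt(a,*p,z).round(3),pt(b,*q,z).round(3))
d=save("wrist","pics/w1.png"); print(d["pos"],d["rot"])
E
```

```text
time: 1.52
position: [0.4769, 0.3729, 0.4049]
eef_rot: [-0.0, 0.185, 0.983, 0.0]
force: [-0.7, -0.4, -0.0]
finger_gap: 0.0004
gripper_force: 0.0
bent [0.483 0.379 0.01 ] [0.478 0.371 0.01 ]
large [0.662 0.013 0.07 ] [0.659 0.008 0.07 ]
sq [ 0.471 -0.389  0.03 ] [ 0.469 -0.39   0.03 ]
[0.47689078 0.37292101 0.40485529] [-6.88945105e-05  1.84515834e-01  9.82829525e-01  1.66541149e-04]
```

View pics/w1.png

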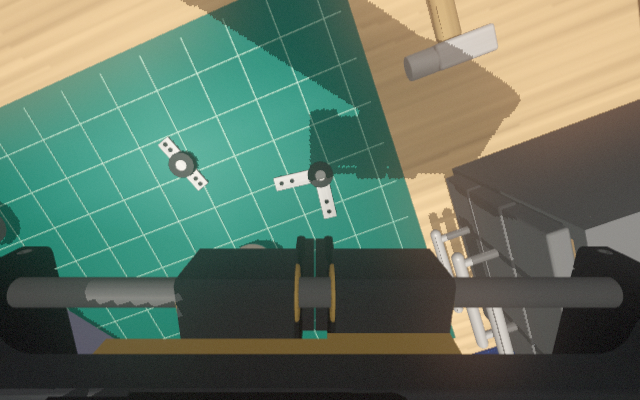

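The wrist picture shows the bent pivot at (320,175). The drawer cabinet's corner is at (455,178) and its handles are near (437,240), both close enough to need a clearance check.

```bash
python3 - <<'E'
from h import *
d=load("pics/w1.png")
p=pt(d,320,175,.01);print(p)
x=np.array([-.931,.364,0]);y=np.array([.364,.931,0])
for n,u,v,z in (("corner",450,180,.2),("corner",450,180,.1),("h",437,235,.2),("h",437,235,.1),("h",458,262,.2),("h",475,345,.05)):
    q=pt(d,u,v,z);print(n,z,q.round(3),((q-p)@x).round(3),((q-p)@y).round(3))
E
```

```text
[0.48046676 0.3797509  0.01      ]
corner 0.2 [0.472 0.459 0.2  ] 0.036 0.071
corner 0.1 [0.508 0.49  0.1  ] 0.014 0.113
h 0.2 [0.502 0.443 0.2  ] 0.003 0.067
h 0.1 [0.554 0.465 0.1  ] -0.038 0.107
h 0.2 [0.524 0.45  0.2  ] -0.015 0.082
h 0.05 [0.735 0.482 0.05 ] -0.2 0.187
```

```bash
python3 - <<'E'
from h import *
a=load("pics/scene0.png");b=load("pics/side0.png")
for u,v,z in ((273,117,0),(299,105,0),(267,81,.21),(299,66,.21),(233,65,.21),(240,95,0),(279,94,.15),(276,115,.05)): print(u,v,z,pt(b,u,v,z).round(3))
i=np.hstack([cv2.resize(b["color"][30:150,210:330],(390,390),interpolation=2),cv2.resize(a["color"][280:400,440:560],(390,390),interpolation=2)])
cv2.imwrite("pics/cab.png",i[:,:,::-1])
E
```

```text
273 117 0 [0.585 0.51  0.   ]
299 105 0 [ 0.727  0.528 -0.   ]
267 81 0.21 [0.551 0.45  0.21 ]
299 66 0.21 [0.713 0.483 0.21 ]
233 65 0.21 [0.495 0.642 0.21 ]
240 95 0 [0.542 0.755 0.   ]
279 94 0.15 [0.588 0.433 0.15 ]
276 115 0.05 [0.572 0.448 0.05 ]
```

View pics/cab.png

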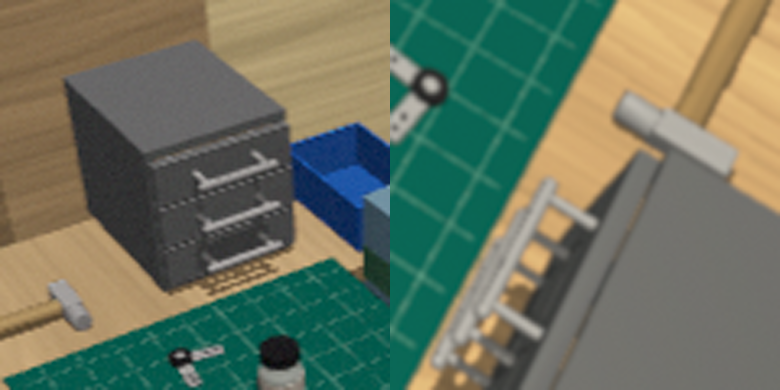

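The cabinet's front is at about y = 0.49 and its handles reach about y = 0.45. I'll turn the gripper a quarter turn so its wide side clears the cabinet, then descend.

```bash
python3 -m creep '[[0,0,1.57,0.4,0.7,0,0],[0,0,1.57,0.4,0.7,0,0],[0,0,1.57,0.4,0.7,0,0],[0,0,1.57,0.4,0.7,0,0],[0,0,1.57,0.4,0.7,0,0],[0,0,1.57,0.4,0.7,0,0],[0,0,1.57,0.4,0.7,0,0],[0,0,1.57,0.4,0.7,0,0],[0,0,1.57,0.4,0.7,0,0],[0,0,1.57,0.4,0.7,0,0],[0,0,1.57,0.4,0.7,0,0],[0,0,1.57,0.4,0.7,-5,0],[0,0,1.57,0.4,0.7,-9,0],[0,0,1.57,0.4,0.7,-9,0],[0,0,1.57,0.4,0.7,-9,0]]'
python3 - <<'E'
from h import *
d=save("wrist","pics/w2.png"); print(d["pos"],d["rot"],arm.state()["joints"])
g=cv2.cvtColor(d["color"],cv2.COLOR_RGB2HSV)
cv2.imwrite("pics/w2v.png",d["color"][:,:,::-1])
E
```

```text
time: 3.45
position: [0.482, 0.3795, 0.3167]
eef_rot: [0.001, -0.563, 0.826, 0.0]
force: [0.5, 0.1, 0.1]
finger_gap: 0.0004
gripper_force: 0.0
[0.4820083  0.37950416 0.31665591] [ 1.01437199e-03 -5.63297844e-01  8.26253283e-01  1.46416847e-04] [-0.67218427  0.36751975 -0.08654453  1.60143488  0.03375337  1.17099044
  2.00159147]
```

View pics/w2.png

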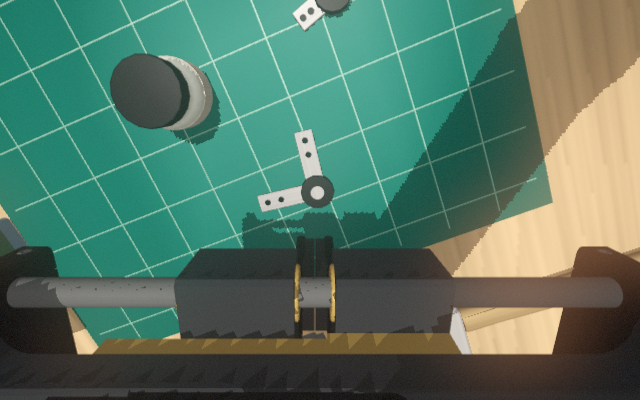

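The bent pivot is at (317,191), just ahead of the closed fingers. The jar is at upper left, clear of the gripper. No cabinet shows in the picture.

```bash
python3 - <<'E'
from h import *
print(pt(load("pics/w2.png"),317.5,191,.01))
E
python3 -m creep '[[0,0,0,0,0,-4,0],[0,0,0,0,0,-8,0],[0,0,0,0,0,-9.8,0],[0,0,0,0,0,-9.8,0],[0,0,0,0,0,-9.8,0],[0,0,0,0,0,-9.8,0]]'
```

```text
[0.47944174 0.37878522 0.01      ]
time: 4.25
position: [0.4821, 0.3795, 0.2185]
eef_rot: [0.001, -0.563, 0.826, 0.0]
force: [-0.0, -0.4, -0.2]
finger_gap: 0.0007
gripper_force: 0.0
```

```bash
python3 -m creep '[[0,0,0,-0.2,0,0,0],[0,0,0,-0.2,0,0,0],[0,0,0,-0.2,0,0,0],[0,0,0,-0.2,0,0,0],[0,0,0,-0.2,0,0,0],[0,0,0,-0.2,0,0,0],[0,0,0,-0.2,0,0,0],[0,0,0,-0.2,0,0,0],[0,0,0,-0.2,0,0,0],[0,0,0,-0.2,0,0,0],[0,0,0,-0.2,0,0,0],[0,0,0,-0.2,0,0,0],[0,0,0,-0.2,0,0,0],[0,0,0,-0.2,0,0,0],[0,0,0,-0.2,0,0,0],[0,0,0,-0.2,0,0,0],[0,0,0,-0.2,0,0,0],[0,0,0,-0.2,0,6,0],[0,0,0,-0.2,0,12,0],[0,0,0,-0.2,0,18,0]]' && python3 -m creep '[[0,0,0,0,0,2,0],[0,0,-1.57,18,-36,2,0],[0,0,-1.57,18,-36,2,0],[0,0,-1.57,18,-36,2,0],[0,0,-1.57,18,-36,2,0],[0,0,-1.57,18,-36,2,0],[0,0,-1.57,18,-36,2,0],[0,0,-1.57,18,-36,2,0],[0,0,-1.57,18,-36,2,0],[0,0,-1.57,18,-36,2,0],[0,0,-1.57,18,-36,2,0],[0,0,-1.57,18,-36,2,0],[0,0,-1.57,18,-36,2,0],[0,0,-1.57,18,-36,2,0]]'
python3 - <<'E'
from h import *
d=save("wrist","pics/w3.png"); print(d["pos"])
E
```

```text
time: 6.75
position: [0.4794, 0.3789, 0.3988]
eef_rot: [0.0, -0.564, 0.826, 0.0]
force: [0.9, 0.3, -0.2]
finger_gap: 0.0003
gripper_force: 0.0
time: 8.5
position: [0.6596, 0.0191, 0.4168]
eef_rot: [-0.0, 0.185, 0.983, 0.0]
force: [-0.6, -0.0, 0.3]
finger_gap: 0.0005
gripper_force: 0.0
[0.65959742 0.01908432 0.4167837 ]
```

View pics/w3.png

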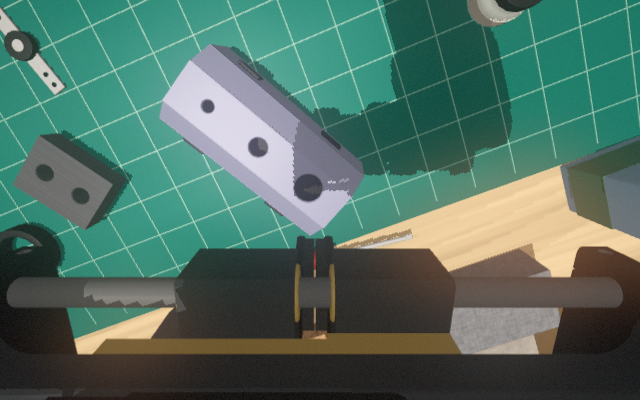

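The large hole is at (307.5,187), and the middle and small holes are up and to the left.

```bash
python3 - <<'E'
from h import *
p=pt(load("pics/w3.png"),307.5,187,.07);s=arm.state()["position"]
print(p,(p-s)*100, 27.8-s[2]*100)
E
```

```text
[0.66063026 0.01237731 0.07      ] [  0.10149383  -0.67008125 -34.6814705 ] -13.881470495742331
```

```bash
python3 -m creep '[[0,0,0,0.1,-0.7,-4,0],[0,0,0,0.1,-0.7,-8,0],[0,0,0,0.1,-0.7,-12,0],[0,0,0,0.1,-0.7,-13.9,0],[0,0,0,0.1,-0.7,-13.9,0],[0,0,0,0.1,-0.7,-13.9,0],[0,0,0,0.1,-0.7,-13.9,0],[0,0,0,0.1,-0.7,-13.9,0],[0,0,0,0.1,-0.7,-13.9,0],[0,0,0,0.1,-0.7,-13.9,0],[0,0,0,0.1,-0.7,-13.9,0],[0,0,0,0.1,-0.7,-13.9,0],[0,0,0,0.1,-0.7,-13.9,0],[0,0,0,0.1,-0.7,-13.9,0],[0,0,0,0.1,-0.7,-13.9,0],[0,0,0,0.1,-0.7,-13.9,0],[0,0,0,0.1,-0.7,-13.9,0],[0,0,0,0.1,-0.7,-13.9,0],[0,0,0,0.1,-0.7,-13.9,0],[0,0,0,0.1,-0.7,-13.9,0]]' && python3 -m creep '[[0,0,0,0,0,0,0],[0,0,0,0,0,0,0],[0,0,0,0,0,5,0],[0,0,0,0,0,10,0],[0,0,0,0,0,14,0],[0,0,0,-19,-40,14,0],[0,0,0,-19,-40,14,0],[0,0,0,-19,-40,14,0],[0,0,0,-19,-40,14,0],[0,0,0,-19,-40,14,0],[0,0,0,-19,-40,14,0],[0,0,0,-19,-40,14,0],[0,0,0,-19,-40,14,0],[0,0,0,-19,-40,14,0],[0,0,0,-19,-40,14,0],[0,0,0,-19,-40,14,0]]'
python3 - <<'E'
from h import *
d=save("wrist","pics/w4.png"); print(d["pos"])
E
```

```text
time: 11.05
position: [0.6606, 0.0121, 0.2778]
eef_rot: [-0.0, 0.185, 0.983, 0.0]
force: [0.7, -0.2, 0.4]
finger_gap: 0.0006
gripper_force: 0.0
time: 13.05
position: [0.4716, -0.3867, 0.4177]
eef_rot: [0.0, 0.184, 0.983, 0.0]
force: [-0.2, -0.5, -1.1]
finger_gap: 0.0003
gripper_force: 0.0
[ 0.47157024 -0.38667614  0.41774195]
```

View pics/w4.png

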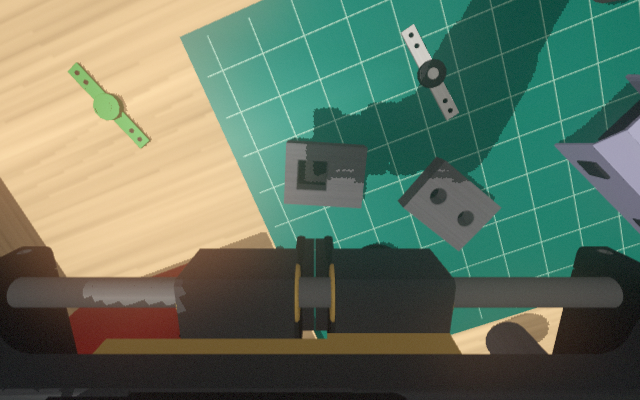

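The square hole's centre is at about (312,175), with the two-hole anvil to its right. The red box is at lower left and needs a clearance check.

```bash
python3 - <<'E'
from h import *
p=pt(load("pics/w4.png"),312,175,.03);s=arm.state()["position"]
print(p,(p-s)*100, 23.7-s[2]*100)
b=load("pics/side0.png");a=load("pics/scene0.png")
for u,v in ((441,313),(497,356)):print(pt(b,u,v,0))
for u,v in ((125,205),(188,155)):print(pt(a,u,v,0))
print(pt(b,446,273,.2),pt(a,175,120,.2))
E
```

```text
[ 0.47058648 -0.3878117   0.03      ] [ -0.08135072  -0.0942029  -38.77470412] -18.074704115731006
[ 0.52684353 -0.55266586  0.        ]
[ 0.55898057 -0.71125112  0.        ]
[ 0.76937298 -0.56130967  0.        ]
[ 0.5129815  -0.55522368  0.        ]
[ 0.49782276 -0.53869058  0.2       ] [ 0.54125034 -0.51838879  0.2       ]
```

The box face is at y ≈ -0.54, at least 6 cm from the gripper, so I'll descend now.

```bash
python3 -m creep '[[0,0,0,-0.1,-0.1,-4,0],[0,0,0,-0.1,-0.1,-8,0],[0,0,0,-0.1,-0.1,-12,0],[0,0,0,-0.1,-0.1,-15,0],[0,0,0,-0.1,-0.1,-18,0],[0,0,0,-0.1,-0.1,-18,0],[0,0,0,-0.1,-0.1,-18,0],[0,0,0,-0.1,-0.1,-18,0],[0,0,0,-0.1,-0.1,-18,0],[0,0,0,-0.1,-0.1,-18,0],[0,0,0,-0.1,-0.1,-18,0],[0,0,0,-0.1,-0.1,-18,0],[0,0,0,-0.1,-0.1,-18,0],[0,0,0,-0.1,-0.1,-18,0]]' && python3 -c "
from rig import arm
print(arm.finish_job())"
```

```text
time: 14.85
position: [0.4696, -0.3889, 0.2377]
eef_rot: [-0.0, 0.185, 0.983, 0.0]
force: [0.8, -0.2, 0.1]
finger_gap: 0.0003
gripper_force: 0.0
the job is handed in; nothing more can be done
None
```

I pointed at the bent hinge's pivot and the shell's largest hole for about two seconds each, then handed the job in at 14.9 s, still pointing at the square hole; no contact showed in the force readings, and no verdict came back.

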